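# Lock back the sprung take-up arm of a dish-conveyor drive

## Task

The conveyor's belt has to be changed: take the locking pin from its stand, drop it through the eye of the sprung take-up arm at rest and use it to swing the arm, tension wheel and all, back against its spring until the pin finds the lock hole in the block below and goes fully home, so that the arm stays locked when you let go. Feel for the hole gently, never pressing or wrenching the pin hard and never letting the arm fly back, and leave the bowl, jar and cup where they are.

Things in the scene. Friction and masses are not known exactly. Their poses are not given: they have to be found in the camera images.
- pin_grip (a point): Locking pin, centre of its handle. Loose, about 0.07 kg, upright in the stand at the start. Orange square handle 22 x 22 mm (faces square to this point's x and y), 44 mm tall, reaching 23 mm above and 21 mm below this point; z points up the pin. Below it a steel collar 22 mm across (underside 25 mm below this point), then a round shank 10 mm across and 34 mm long, its last 5 mm tapering to 4 mm.
- pin_tip (a point): The lower end of the pin, on its axis, 59 mm below pin_grip. Contact of the pin with the drive unit (arm and lock block together, side load and impact included) must stay under 50 N, so feel and press with some 8 to 15 N, slowly.
- stand: Black plastic stand, fixed, 90 (x) x 70 (y) x 45 mm high; origin under its centre. The pin hangs by its collar in the 13 mm hole in the middle of its top, collar on the top face, 34 mm deep: lift it straight up.
- drive: Conveyor drive unit, fixed to the counter: dark steel base plate 240 (x) x 280 (y) x 8 mm, origin at the centre of its underside. On it, all under 70 mm high: the sprung take-up arm on its pivot (x 0, y -90 mm), a bare aluminium lock block under the arm, and two white pulleys, tops 44 to 50 mm high: 60 mm across at x 85, y -105 mm and 68 mm across at x -82, y 98 mm.
- lock_line (a point): Point on the flat top of the lock block, 36 mm above the counter; x, y, z as the drive unit's. The one upright lock hole (12 mm across, chamfer 1.5 mm, bottom 28 mm down) lies on the line through this point along x, within 10 mm either way: the block is clamped at a setting that differs from unit to unit and is not measured. That is an arm angle of 0.60 to 0.82 rad. The block is flat all along the eye's path.
- eye (a point): Centre, at the upper face (47 mm above the counter), of the eye of the take-up arm: a through hole 14 mm across with a 1.5 mm chamfer in a yellow square 34 x 34 mm, the arm there 8 mm thick (underside 3 mm above the lock block). It lies 90 mm from the pivot. Site x points along the arm outward from the pivot, z up.
- pivot (a point): Upright pivot axis of the take-up arm, 47 mm above the counter. A steel hub with a coil spring, 33 mm across, stands 20 mm above it.
- takeup (a joint): Angle of the red take-up arm, rad: 0 at rest where its spring holds it, growing anticlockwise seen from above, at most 1.2. It turns level, is 26 mm wide, and carries a white tension wheel 58 mm across, top 69 mm above the counter, 155 mm from the pivot. The spring pushes back with about 3 N at the eye at rest, 5 N at the lock angle. With the pin home its collar lies on the eye, tip 13 mm above the counter.
- sauce_bowl: White bowl, loose, 90 mm across, 45 mm high; origin under its centre. Leave alone.
- chilli_jar: Amber jar with metal cap, loose, 64 mm across, 90 mm high; origin under its centre. Leave alone.
- tea_cup: Blue cup, loose, 72 mm across, 70 mm high; origin under its centre. Leave alone.
Mind the look-alikes: they are no part of the job. There is more than one size of the part that bears pin_grip; the job needs the middle-sized.

How it is judged:
By the outcome, as a careful person would: the job done as asked, in the order asked, and still so for the second after the job is handed in, with the robot touching nothing.
It also fails if it takes over 61 s, if anything falls off the work surface, if the arm or the gripper's body presses on something with over 40 N, if the wrist force passes 120 N, or if a joint passes its speed limit or range.

## Robot

A 7-joint arm with a two-finger parallel gripper is mounted at the origin on the work surface. World frame = base frame: x ahead of the robot, y to its left, z up, the work surface at z = 0. Lengths are in m, angles in rad, forces in N, time in s.
With the tool pointing down it reaches from about 0.425 to 0.925 m from the base axis. Payload 6.8 kg.
Tool frame: the origin (TCP) lies midway between the tips of the shut fingers; the grasp point (between the pads) lies 19 mm behind it (arm.grip_depth is the distance from the TCP to the grasp point, in m); z points along the fingers, y is the direction in which the jaws open and shut (so a half turn about z gives the same grasp; the last joint's range is limited). The gripper opens to 88 mm and grips with 3 to 60 N. Pads are 20 mm wide; open, the fingers measure 115 mm over their backs; the gripper's body (75 mm by 178 mm) begins 61 mm behind the grasp point.
Start: joints at [-1.398, 0.477, 0.022, 1.555, -0.011, 1.109, -0.083], TCP at [0.187, 0.649, 0.223] pointing down, gripper open.
Joint ranges: [-2.96, 2.96], [-0.34, 2.1], [-1.41, 1.46], [0.24, 2.44], [-1.37, 4.51], [0.17, 1.92], [-2.96, 2.96]. Speed limits (rad/s): [2.39, 2.39, 3.14, 3.14, 3.14, 3.14, 3.14].

## Interface

Orientations are given as [roll, pitch, yaw] about the fixed x, y, z axes, in that order (R = Rz(yaw) Ry(pitch) Rx(roll)).
In Python, from station import read_state, vision, arm gives the robot as it stands.
- The arm moves only by the tool servo_tool, never from a script. Its argument "deltas" is one flat list of numbers, 6 for each row, row after row: the shift along the tool's x, y, z in mm, then the turn, a rotation vector about the tool's x, y, z in degrees. A call has 1 to 5 rows; each row is the pose to reach, as a shift and turn from the pose commanded when the call began, along the tool's axes at that moment; what a row does not reach only later rows make up. A row lasts 1/8 s, in which the tool goes at most 62.5 mm and 10.7 degrees, less where a joint would pass 70% of its speed; a pose out of reach is approached as far as the arm can. A call with a gripper value outside its range is refused whole. "hand" is the opening, from 0 (shut) to 1 (fully open), set as the call begins (left out, the last holds). The fingers move at their own pace and stop on an object; the grip force is fixed at half the most. Time passes only in rows, so rows that repeat a pose let the fingers close. It gives the time, the measured TCP pose, the force and the opening at its end, in the units of the state.
- read_state(): the state, without advancing time (a new reading comes with each control period).
- vision.get_image(name): name is "scene" or "top" or "wrist"; returns (picture, depth): 400x640x3 uint8, red, green, blue; 400x640 float32, m along the optical axis (not along the pixel's ray), 0 where there is no reading.
- vision.calibration(name): a dict with "K" (3x3 intrinsics, pixels), "T" (4x4, takes a point from camera to world coordinates). Camera axes: x right, y up, looking along -z (the intrinsics and any distortion apply to the point x, -y, -z); pixel columns grow to the right and rows downward; lengths in m; the calibration is good to about 2 mm. A picture is of the moment at which its call begins: read the wrist's pose just before it. calibration takes no time and is no camera call; for the wrist camera it gives the pose at the moment of the call.
- arm.sign_off(): hands the job in, once; it reports no verdict.
The state is a dict: "time": time; "qpos": joint angles; "joint_velocities": joint speeds; "effort": joint torques, N m; "tcp_pos": TCP position; "tool_rot": TCP orientation; "force": force on the tool from outside, world axes, zero at the start; "ft_torque": the same for the moment, N m; "gripper_width": finger opening in m.
Only numpy, scipy, OpenCV 4.12 (cv2) and the standard library are available. Lean on these libraries where they do the work, as an engineer would, in place of code of your own. Each camera call takes 0.05 s, during which the arm holds its last target.

## Working session

There is one attempt and no reset: what is moved stays moved. The work goes in short steps, Python scripts to look and compute and a tool call to move; the robot and the scene stay as the last step left them, time stands still between calls to the robot, and variables do not carry over. Pictures are saved under pics/ and viewed, and the job is handed in when it is done.

Besides the shell and the picture viewer there is one more tool, called after "Call:" in YAML: its name, and indented under it one key for each argument. servo_tool: Moves the arm, as the interface text tells. Its arguments: {"type":"object","properties":{"deltas":{"type":"array","items":{"type":"number"}},"hand":{"type":"number"}},"required":["deltas"]}

```bash
ls; mkdir -p pics; python3 - <<'E'
from station import read_state, vision, arm
import cv2,numpy as np
np.set_printoptions(precision=4,suppress=True)
s=read_state();print(s)
for n in ["scene","top"]:
    p,d=vision.get_image(n);c=vision.calibration(n)
    cv2.imwrite(f"pics/{n}0.png",p[:,:,::-1]);np.savez(f"{n}0.npz",p=p,d=d,**c)
    print(n,c)
print(arm.grip_depth)
E
```

```text
pics
{'time': 0.0, 'qpos': array([-1.3981,  0.4778,  0.0224,  1.5564, -0.0115,  1.1093, -0.0831]), 'joint_velocities': array([ 0.0025, -0.0013,  0.0006, -0.0015, -0.0014, -0.0001,  0.0004]), 'effort': array([ -0.0001, -58.2865,   1.5349, -27.2598,  -0.0542,   0.0173,
         0.0002]), 'tcp_pos': array([0.1869, 0.648 , 0.2217]), 'tool_rot': array([-3.1398,  0.0002,  2.8608]), 'force': array([ 0.3048,  0.3047, -0.3101]), 'ft_torque': array([ 0.0119, -0.0135, -0.0369]), 'gripper_width': 0.08800836666648015}
scene {'K': array([[461.6617,   0.    , 314.723 ],
       [  0.    , 461.6617, 203.0348],
       [  0.    ,   0.    ,   1.    ]]), 'T': array([[ 0.7057, -0.6103,  0.3599,  0.9148],
       [ 0.7085,  0.6011, -0.3699, -0.3992],
       [ 0.0094,  0.516 ,  0.8565,  0.8456],
       [ 0.    ,  0.    ,  0.    ,  1.    ]])}
top {'K': array([[401.0153,   0.    , 321.2112],
       [  0.    , 401.0153, 210.8684],
       [  0.    ,   0.    ,   1.    ]]), 'T': array([[ 0.0141,  0.9915, -0.1292,  0.4703],
       [-0.9994,  0.0182,  0.031 , -0.0778],
       [ 0.0331,  0.1287,  0.9911,  0.978 ],
       [ 0.    ,  0.    ,  0.    ,  1.    ]])}
0.0187
```

View pics/scene0.png

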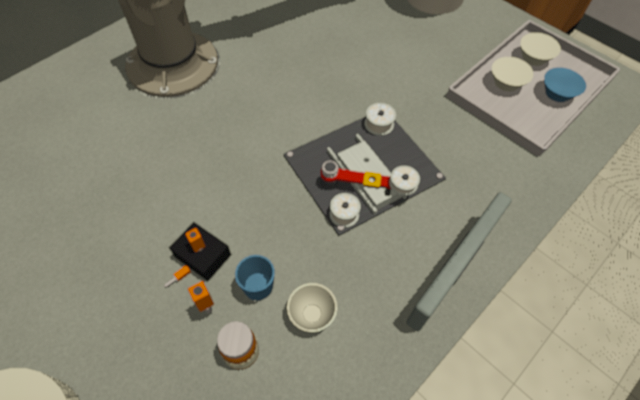

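View pics/top0.png

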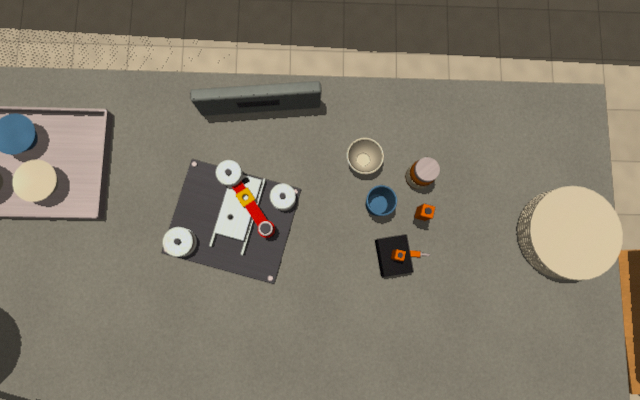

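```bash
cat > h.py <<'E'
import numpy as np,cv2
np.set_printoptions(precision=4,suppress=True)
def cast(c,u,v,z):
    K,T=c["K"],c["T"]
    d=T[:3,:3]@np.array([(u-K[0,2])/K[0,0],-(v-K[1,2])/K[1,1],-1.0]);o=T[:3,3]
    return o+d*(z-o[2])/d[2]
def proj(c,p):
    K,T=c["K"],c["T"]
    q=T[:3,:3].T@(np.asarray(p)-T[:3,3]);return K[0,0]*q[0]/-q[2]+K[0,2],K[1,1]*-q[1]/-q[2]+K[1,2]
def pt(c,u,v,d):
    K,T=c["K"],c["T"]
    return T[:3,:3]@(d*np.array([(u-K[0,2])/K[0,0],-(v-K[1,2])/K[1,1],-1.0]))+T[:3,3]
E
python3 - <<'E'
import cv2
a=cv2.imread("pics/top0.png");b=cv2.imread("pics/scene0.png")
cv2.imwrite("pics/t_drive.png",cv2.resize(a[150:290,155:310],None,fx=4,fy=4,interpolation=cv2.INTER_CUBIC))
cv2.imwrite("pics/s_drive.png",cv2.resize(b[95:235,280:450],None,fx=4,fy=4,interpolation=cv2.INTER_CUBIC))
x=cv2.resize(a[190:290,365:440],None,fx=5,fy=5,interpolation=cv2.INTER_CUBIC)
y=cv2.resize(b[215:315,160:235],None,fx=5,fy=5,interpolation=cv2.INTER_CUBIC)
cv2.imwrite("pics/stand.png",cv2.hconcat([x,y]))
E
```

```text
(no output)
```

View pics/t_drive.png

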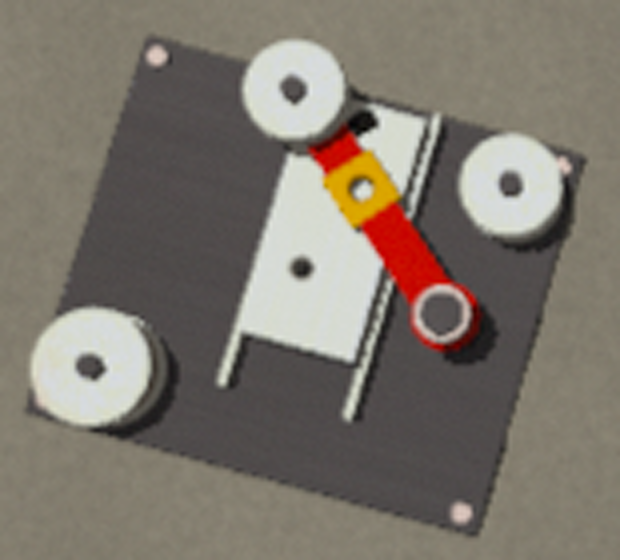

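View pics/s_drive.png

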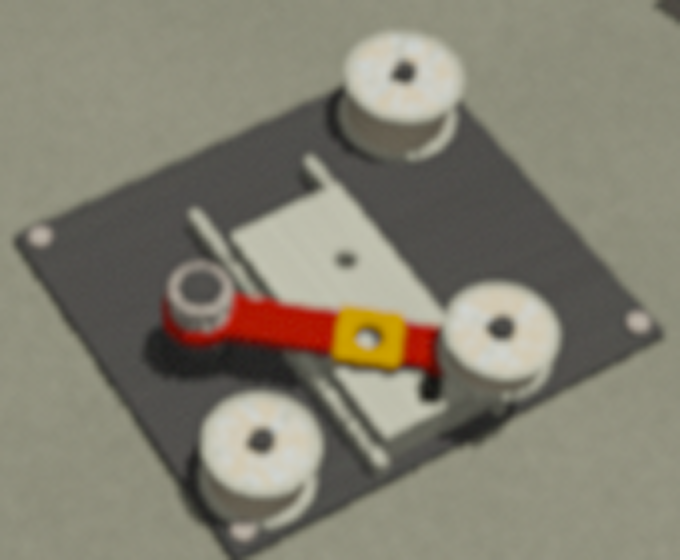

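View pics/stand.png

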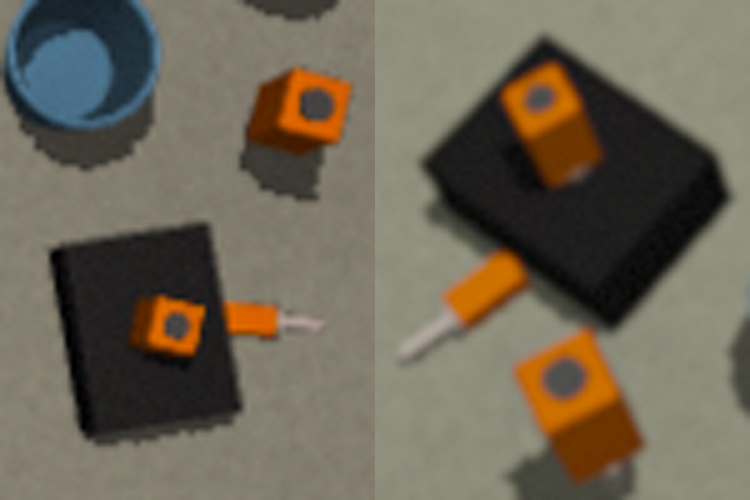

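```bash
cat > m.py <<'E'
from h import *
C={n:np.load(n+"0.npz") for n in("top","scene")}
I={n:C[n]["p"] for n in C}
def blobs(n,mask,box,amin=5):
    x0,y0,x1,y1=box;m=np.zeros_like(mask);m[y0:y1,x0:x1]=mask[y0:y1,x0:x1]
    k,l,st,ce=cv2.connectedComponentsWithStats(m.astype(np.uint8))
    return [(st[i,4],ce[i]) for i in range(1,k) if st[i,4]>=amin]
E
python3 - <<'E'
from m import *
boxes={"top":{"stand":(375,190,440,290),"drive":(160,155,305,285)},"scene":{"stand":(160,220,235,320),"drive":(285,95,445,235)}}
for n in C:
    im=I[n].astype(int);hsv=cv2.cvtColor(I[n],cv2.COLOR_RGB2HSV)
    H,S,V=[hsv[...,i].astype(int) for i in range(3)]
    print(n)
    for nm,m in dict(yellow=(H>20)&(H<32)&(S>180)&(V>120),red=((H<5)|(H>175))&(S>150)).items():
        for a,c in blobs(n,m,boxes[n]["drive"]): print(nm,a,c,cast(C[n],*c,.047))
    m=(V<110)&(S<60)
    o=(H>5)&(H<18)&(S>150)
    for a,c in blobs(n,o&(V>185),boxes[n]["stand"]): print("orange top",a,c)
    for a,c in blobs(n,o,boxes[n]["stand"]): print("orange",a,c)
E
```

```text
top
yellow 159 [244.566  196.6918] [0.6218 0.0729 0.047 ]
red 79 [238.3671 186.7848] [0.645  0.0882 0.047 ]
red 323 [258.2693 216.2508] [0.5763 0.0394 0.047 ]
orange top 83 [427.3735 210.4217]
orange top 48 [399.4583 254.625 ]
orange top 46 [414.8913 253.0435]
orange 229 [424.1004 212.2052]
orange 141 [397.7092 254.9149]
orange 68 [414.2941 253.4853]
scene
yellow 182 [371.7088 179.3022] [0.6216 0.0712 0.047 ]
red 351 [345.1083 176.5442] [0.5779 0.0367 0.047 ]
red 76 [385.4868 182.0789] [0.6464 0.0865 0.047 ]
orange top 52 [193.3077 235.3846]
orange top 83 [180.7229 271.9398]
orange top 135 [197.963  290.9259]
orange 305 [194.8164 239.4656]
orange 141 [182.5106 271.5957]
orange 383 [200.6815 296.577 ]
```

```bash
python3 - <<'E'
from m import *
def dark(n,u,v,r):
    g=I[n].astype(float).mean(2);vv,uu=np.mgrid[int(v-r-1):int(v+r+2),int(u-r-1):int(u+r+2)]
    for _ in range(6):
        k=(uu-u)**2+(vv-v)**2<=r*r
        w=np.where(k,np.clip(np.percentile(g[vv,uu][k],70)-g[vv,uu]-15,0,None),0)
        u,v=(w*uu).sum()/w.sum(),(w*vv).sum()/w.sum()
    return u,v
spots={"hole":((230.5,216.7),(366.5,160),5,.036),"big":((178,242),(381,113),4.5,.050),"small":((283,196),(345.5,205),4.5,.050),
"tens":((228.5,172),(405,177),4.5,.069),"pivot":((265.5,228.5),(330,167),6,.067),"pin":((400.3,255),(193,234.5),4,.093)}
def tri(a,b):
    A=[];B=[]
    rays=[]
    for c,(u,v) in a: 
        p0=cast(c,u,v,0);d=p0-c["T"][:3,3];d/=np.linalg.norm(d);P=np.eye(3)-np.outer(d,d);A.append(P);B.append(P@p0)
    return np.linalg.solve(sum(A),sum(B))
for k,(a,b,r,z) in spots.items():
    t=dark("top",*a,r);s=dark("scene",*b,r)
    print(k,np.array(t),np.array(s),cast(C["top"],*t,z),cast(C["scene"],*s,z),"tri",tri([(C["top"],t),(C["scene"],s)],0))
E
```

```text
hole [229.9592 216.5985] [366.0408 159.5312] [0.5756 0.1069 0.036 ] [0.5746 0.1078 0.036 ] tri [0.5754 0.1066 0.0379]
big [177.2602 241.3464] [380.5639 112.7007] [0.515  0.2213 0.05  ] [0.5152 0.2217 0.05  ] tri [0.5151 0.2215 0.05  ]
small [282.2272 195.7211] [344.8264 204.8242] [ 0.6253 -0.0151  0.05  ] [ 0.6258 -0.0155  0.05  ] tri [ 0.6255 -0.015   0.049 ]
tens [227.9504 172.0019] [404.8821 176.6327] [0.6749 0.1095 0.069 ] [0.6729 0.1115 0.069 ] tri [0.6741 0.1087 0.073 ]
pivot [265.1568 228.1326] [329.6966 166.4901] [0.5472 0.0204 0.067 ] [0.5468 0.0214 0.067 ] tri [0.5473 0.0205 0.0683]
pin [399.7163 254.8343] [192.5524 234.2   ] [ 0.4909 -0.2803  0.093 ] [ 0.4891 -0.2798  0.093 ] tri [ 0.4907 -0.28    0.0955]
```

```bash
python3 - <<'E'
from m import *
for n in C:
    hsv=cv2.cvtColor(I[n],cv2.COLOR_RGB2HSV);H,S,V=[hsv[...,i].astype(int) for i in range(3)]
    for z in(.09,.1,.12): print(n,z,cast(C[n],*{"top":(428,211),"scene":(198,289)}[n],z))
    for b in ({"top":(375,235,411,275),"scene":(180,225,210,255)}[n],):
        o=(H>5)&(H<18)&(S>150)&(V>{"top":190,"scene":190}[n])
        x0,y0,x1,y1=b
        im=cv2.resize(I[n][y0:y1,x0:x1],None,fx=12,fy=12,interpolation=cv2.INTER_CUBIC)
        cv2.imwrite(f"pics/pin_{n}.png",im[:,:,::-1])
E
```

```text
top 0.09 [ 0.5902 -0.3463  0.09  ]
top 0.1 [ 0.5888 -0.3433  0.1   ]
top 0.12 [ 0.5861 -0.3373  0.12  ]
scene 0.09 [ 0.5787 -0.3368  0.09  ]
scene 0.1 [ 0.5831 -0.3377  0.1   ]
scene 0.12 [ 0.592  -0.3393  0.12  ]
```

Call:
servo_tool:
  deltas: [-46,-27,0,0,0,0,-92,-54,0,0,0,0,-138,-81,0,0,0,0,-184,-108,0,0,0,0,-230,-135,0,0,0,0]

```text
time: 0.72
tcp_pos: [0.3716, 0.4535, 0.2224]
tool_rot: [-3.141, -0.0, 2.861]
force: [0.7, 0.9, -0.8]
gripper_width: 0.0882
```

```bash
python3 -c "
from station import read_state
s=read_state();print(s['qpos'].round(3),s['tcp_pos'],s['tool_rot'])"
```

```text
[-1.062  0.331  0.09   1.779 -0.034  1.033  0.33 ] [0.37155087 0.45351935 0.22240849] [-3.14118294e+00 -1.13830299e-04  2.86082250e+00]
```

Call:
servo_tool:
  deltas: [-39,-43,0,0,0,0,-78,-86,0,0,0,0,-117,-129,0,0,0,0,-156,-172,0,0,0,0,-195,-217,0,0,0,0]

```text
time: 1.35
tcp_pos: [0.4982, 0.1909, 0.2225]
tool_rot: [3.142, -0.0, 2.861]
force: [1.1, 0.7, 0.8]
gripper_width: 0.0875
```

Call:
servo_tool:
  deltas: [-10,-55,0,0,0,0,-20,-110,0,0,0,0,-30,-165,0,0,0,0,-40,-220,0,0,0,0,-50,-275,0,0,0,0]

```text
time: 1.98
tcp_pos: [0.469, -0.0872, 0.2226]
tool_rot: [3.141, -0.0, 2.861]
force: [0.0, 0.4, -0.0]
gripper_width: 0.0877
```

```bash
cat > w.py <<'E'
# world delta -> tool deltas from current pose to a world target
import sys,numpy as np
from station import read_state
from scipy.spatial.transform import Rotation as Ro
np.set_printoptions(precision=4,suppress=True)
s=read_state();R=Ro.from_euler('xyz',s['tool_rot']).as_matrix()
print('t',s['time'],'q',s['qpos'].round(3),'p',s['tcp_pos'],'rot',s['tool_rot'],'f',s['force'].round(2),'w',s['gripper_width'].round(4),'jawdeg',np.degrees(np.arctan2(R[1,1],R[0,1])).round(2))
if len(sys.argv)>3:
    t=np.array([float(a) for a in sys.argv[1:4]]);print('tool delta mm',(R.T@(t-s['tcp_pos'])*1000).round(2))
E
python3 w.py 0.490 -0.280 0.2; python3 - <<'E'
import cv2
a=cv2.imread("pics/pin_top.png");b=cv2.imread("pics/pin_scene.png");b=cv2.resize(b,(a.shape[1]*3//4,a.shape[0]*3//4));a=cv2.resize(a,(b.shape[1],b.shape[0]))
cv2.imwrite("pics/pins.png",cv2.hconcat([a,b]))
E
```

```text
Traceback (most recent call last):
  File "w.py", line 7, in <module>
    print('t',s['time'],'q',s['qpos'].round(3),'p',s['tcp_pos'],'rot',s['tool_rot'],'f',s['force'].round(2),'w',s['gripper_width'].round(4),'jawdeg',np.degrees(np.arctan2(R[1,1],R[0,1])).round(2))
                                                                                                                ^^^^^^^^^^^^^^^^^^^^^^^^
AttributeError: 'float' object has no attribute 'round'
```

View pics/pins.png

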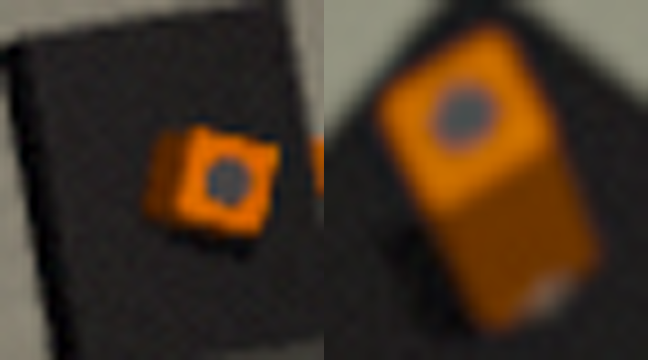

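```bash
sed -i "s/s\['gripper_width'\].round(4)/round(s['gripper_width'],4)/" w.py; python3 w.py 0.490 -0.280 0.2
```

```text
t 1.975 q [-0.312  0.147  0.408  2.036 -0.071  0.971  1.422] p [ 0.469  -0.0872  0.2226] rot [ 3.1414 -0.      2.8609] f [ 0.03  0.39 -0.01] w 0.0877 jawdeg 73.92
tool delta mm [ -73.55 -179.46   22.57]
```

Call:
servo_tool:
  deltas: [-18,-45,5,0,0,0,-37,-90,10,0,0,-1,-55,-135,16,0,0,-2,-73,-179,22,0,0,-3,-73,-179,22,0,0,-3]

```text
time: 2.6
tcp_pos: [0.4889, -0.2816, 0.2]
tool_rot: [-3.139, -0.001, 2.907]
force: [0.1, -0.1, -1.2]
gripper_width: 0.0878
```

```bash
python3 w.py 0.490 -0.280 0.2;  python3 - <<'E'
from station import read_state, vision
import cv2,numpy as np
c=vision.calibration("wrist");p,d=vision.get_image("wrist")
cv2.imwrite("pics/w1.png",p[:,:,::-1]);np.savez("w1.npz",p=p,d=d,**c);print(c)
E
```

```text
t 2.6 q [ 0.016  0.343  0.497  1.875 -0.193  0.972  1.934] p [ 0.4889 -0.2816  0.2   ] rot [-3.1395 -0.0011  2.9072] f [ 0.1  -0.07 -1.19] w 0.0878 jawdeg 76.57
tool delta mm [-0.73  1.84  0.02]
{'K': array([[275.47694968,   0.        , 317.22794821],
       [  0.        , 275.47694968, 199.09275124],
       [  0.        ,   0.        ,   1.        ]]), 'T': array([[ 0.23191386, -0.93207564, -0.27830013,  0.41190413],
       [ 0.97273503,  0.22175151,  0.06791787, -0.26372216],
       [-0.00159112, -0.28646338,  0.95808987,  0.36198958],
       [ 0.        ,  0.        ,  0.        ,  1.        ]])}
```

View pics/w1.png

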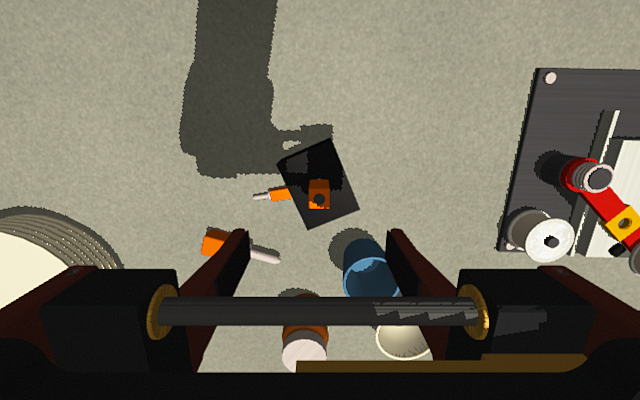

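```bash
python3 - <<'E'
import cv2
a=cv2.imread("pics/w1.png")
cv2.imwrite("pics/w1z.png",cv2.resize(a[130:280,180:380],None,fx=4,fy=4,interpolation=cv2.INTER_CUBIC))
E
```

```text
(no output)
```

View pics/w1z.png

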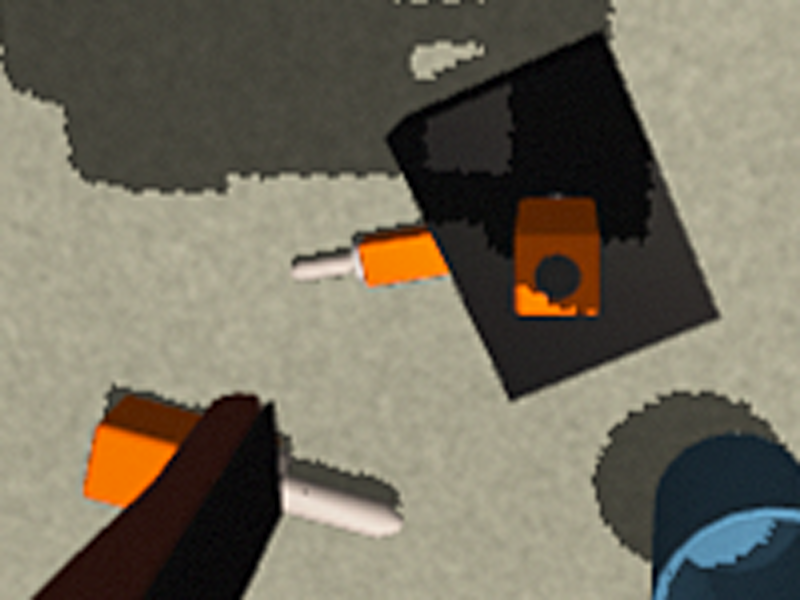

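```bash
python3 - <<'E'
from station import read_state, vision
import cv2,numpy as np
from h import *
for n in("top",):
    p,d=vision.get_image(n);np.savez(n+"1.npz",p=p,d=d,**vision.calibration(n))
    cv2.imwrite(f"pics/{n}1.png",cv2.resize(p[130:290,340:460,::-1],None,fx=4,fy=4,interpolation=cv2.INTER_CUBIC))
# wrist: handle top contour
z=np.load("w1.npz");hsv=cv2.cvtColor(z["p"],cv2.COLOR_RGB2HSV);H,S,V=[hsv[...,i].astype(int) for i in range(3)]
g=z["p"].astype(int)
o=((H>3)&(H<18)&(S>150)&(V>40));m=np.zeros_like(o);m[172:215,300:335]=o[172:215,300:335]
print(np.argwhere(m).min(0),np.argwhere(m).max(0))
for v in range(176,212,2):
    u=np.flatnonzero(m[v]); print(v,u.min() if len(u) else None,u.max() if len(u) else None,len(u),V[v,310:326:5] if len(u) else '')
E
```

```text
[179 308] [208 329]
176 None None 0 
178 None None 0 
180 310 328 19 [75 94 93 98]
182 309 328 20 [93 90 87 90]
184 309 328 20 [93 90 89 88]
186 309 329 21 [91 90 88 90]
188 308 329 22 [102 101 101 101]
190 308 329 22 [130 127 126 126]
192 308 329 22 [128 127 132 126]
194 308 329 16 [125  98  35 127]
196 308 329 13 [127  36  35 134]
198 309 329 10 [127  33  37  93]
200 309 329 10 [112  31  35 101]
202 308 329 13 [255  39  33 131]
204 308 329 17 [252 255  56 126]
206 308 329 22 [254 254 105 121]
208 309 329 21 [220 235 237  79]
210 None None 0
```

View pics/top1.png

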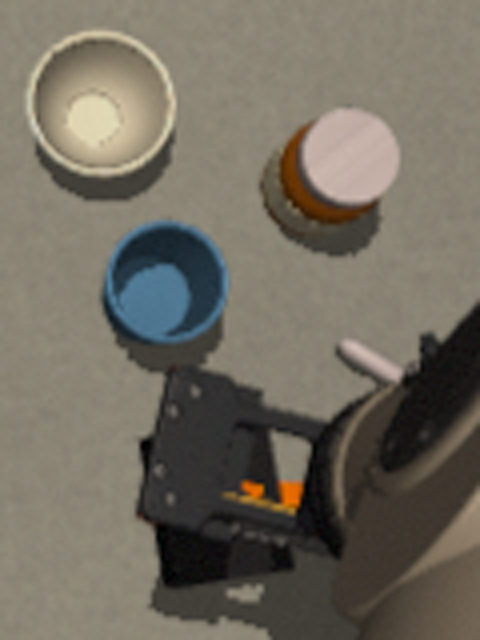

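```bash
python3 - <<'E'
from h import *
z=np.load("w1.npz");p=cast(z,318.9,198.7,.093);print(p)
print("depth",z["d"][198,319],pt(z,318.9,198.7,z["d"][198,319]))
a=cast(z,308,198,.093);b=cast(z,329.8,198,.093);print(np.linalg.norm(a-b))
E
python3 w.py 0.491 -0.280 0.05
```

```text
[ 0.49  -0.281  0.093]
depth 0.27966753 [ 0.4898 -0.281   0.0939]
0.02219103192785813
t 2.7 q [ 0.012  0.341  0.493  1.877 -0.193  0.972  1.932] p [ 0.4898 -0.2775  0.2001] rot [ 3.1412 -0.0013  2.9121] f [ 1.51  0.45 -0.96] w 0.0879 jawdeg 76.85
tool delta mm [ -1.93  -2.21 150.12]
```

Call:
servo_tool:
  deltas: [0,0,45,0,0,0,0,0,90,0,0,0,0,0,130,0,0,0,0,0,145,0,0,0,0,0,145,0,0,0]

```text
time: 3.32
tcp_pos: [0.4903, -0.2767, 0.0555]
tool_rot: [3.141, -0.001, 2.914]
force: [0.4, 0.7, 0.0]
gripper_width: 0.088
```

```bash
python3 w.py 0.490 -0.2805 0.050
```

```text
t 3.325 q [ 0.095  0.542  0.402  1.978 -0.325  0.685  2.043] p [ 0.4903 -0.2767  0.0555] rot [ 3.141  -0.0011  2.9144] f [0.37 0.7  0.03] w 0.088 jawdeg 76.98
tool delta mm [-0.62 -3.81  5.52]
```

Call:
servo_tool:
  deltas: [-0.6,-3.8,5.5,0,0,0,-0.6,-3.8,5.5,0,0,0]

```text
time: 3.58
tcp_pos: [0.4905, -0.2822, 0.0511]
tool_rot: [-3.141, 0.002, 2.913]
force: [-0.3, -0.7, -0.1]
gripper_width: 0.0877
```

Call:
servo_tool:
  deltas: [0,0,0,0,0,0,0,0,0,0,0,0,0,0,0,0,0,0,0,0,0,0,0,0]
  hand: 0

```text
time: 4.08
tcp_pos: [0.4899, -0.2815, 0.0502]
tool_rot: [3.142, -0.0, 2.913]
force: [-0.1, -0.5, 0.2]
gripper_width: 0.0516
```

```bash
python3 w.py 0.490 -0.2805 0.050
```

```text
t 4.075 q [ 0.107  0.553  0.397  1.976 -0.331  0.676  2.054] p [ 0.4899 -0.2815  0.0502] rot [ 3.1415 -0.      2.9132] f [-0.12 -0.47  0.21] w 0.0516 jawdeg 76.91
tool delta mm [0.16 0.99 0.18]
```

Call:
servo_tool:
  deltas: [0,0.7,0,0,0,0,0,0.7,0,0,0,0,0,0.7,0,0,0,0,0,0.7,0,0,0,0,0,0.7,0,0,0,0]

```text
time: 4.7
tcp_pos: [0.4901, -0.2808, 0.0501]
tool_rot: [3.142, -0.0, 2.913]
force: [0.0, -0.6, 0.3]
gripper_width: 0.0218
```

```bash
python3 w.py 0.490 -0.2805 0.050
```

```text
t 4.7 q [ 0.105  0.553  0.397  1.976 -0.331  0.676  2.053] p [ 0.4901 -0.2808  0.0501] rot [ 3.1415 -0.0001  2.9132] f [ 0.03 -0.56  0.35] w 0.0218 jawdeg 76.91
tool delta mm [0.18 0.31 0.13]
```

Call:
servo_tool:
  deltas: [0,0,-8,0,0,0,0,0,-24,0,0,0,0,0,-50,0,0,0,0,0,-90,0,0,0,0,0,-130,0,0,0]

```text
time: 5.32
tcp_pos: [0.4899, -0.281, 0.1824]
tool_rot: [-3.141, 0.001, 2.913]
force: [1.1, -0.7, -1.2]
gripper_width: 0.0216
```

```bash
python3 w.py 0.6217 0.072 0.180
```

```text
t 5.325 q [ 0.019  0.366  0.495  1.891 -0.213  0.935  1.956] p [ 0.4899 -0.281   0.1824] rot [-3.1414  0.0006  2.9128] f [ 1.08 -0.73 -1.19] w 0.0216 jawdeg 76.89
tool delta mm [-48.24 373.72   2.38]
```

Call:
servo_tool:
  deltas: [-9,53,0,0,0,-8,-18,106,0,0,0,-16,-27,160,0,0,0,-24,-36,214,0,0,0,-32,-45,268,0,0,0,-40]

```text
time: 5.95
tcp_pos: [0.5953, -0.0287, 0.1816]
tool_rot: [-3.141, 0.001, -2.668]
force: [0.7, 0.9, -1.1]
gripper_width: 0.022
```

```bash
python3 w.py 0.658 0.12 0.180
```

```text
t 5.95 q [-0.259  0.395  0.262  1.808 -0.122  0.953  2.099] p [ 0.5953 -0.0287  0.1816] rot [-3.1406  0.0013 -2.6679] f [ 0.67  0.87 -1.14] w 0.022 jawdeg 117.14
tool delta mm [-123.59  103.69    1.71]
```

Call:
servo_tool:
  deltas: [-41,35,0,0,0,-9,-82,70,0,0,0,-18,-123,103,0,0,0,-26,-123,103,0,0,0,-26,-123,103,0,0,0,-26]

```text
time: 6.58
tcp_pos: [0.6576, 0.1165, 0.1808]
tool_rot: [-3.141, -0.001, -2.219]
force: [0.4, -1.4, -0.8]
gripper_width: 0.0219
```

```bash
python3 w.py 0.658 0.12 0.180;  python3 - <<'E'
from station import read_state, vision
import cv2,numpy as np
c=vision.calibration("wrist");p,d=vision.get_image("wrist")
cv2.imwrite("pics/w2.png",p[:,:,::-1]);np.savez("w2.npz",p=p,d=d,**c);print(c["T"])
E
python3 w.py
```

```text
t 6.575 q [-0.362  0.504  0.131  1.621 -0.073  1.021  2.284] p [0.6576 0.1165 0.1808] rot [-3.1406 -0.0006 -2.2194] f [ 0.38 -1.43 -0.79] w 0.0219 jawdeg 142.84
tool delta mm [-2.99  1.79  0.83]
[[-7.97131853e-01 -5.78167857e-01 -1.74076814e-01  6.09497831e-01]
 [ 6.03804814e-01 -7.63640760e-01 -2.28631879e-01  5.29600705e-02]
 [-7.44546461e-04 -2.87358172e-01  9.57822910e-01  3.42751334e-01]
 [ 0.00000000e+00  0.00000000e+00  0.00000000e+00  1.00000000e+00]]
t 6.625 q [-0.361  0.504  0.132  1.622 -0.073  1.021  2.284] p [0.6576 0.1156 0.1808] rot [-3.1405 -0.0008 -2.2207] f [ 0.41 -0.25 -0.74] w 0.022 jawdeg 142.77
```

View pics/w2.png

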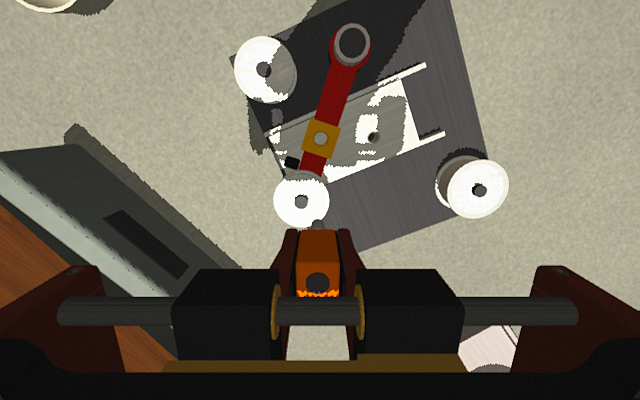

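```bash
python3 - <<'E'
from h import *
z=np.load("w2.npz");im=z["p"];hsv=cv2.cvtColor(im,cv2.COLOR_RGB2HSV);H,S,V=[hsv[...,i].astype(int) for i in range(3)]
y=((H>18)&(H<34)&(S>150)).astype(np.uint8);m=np.zeros_like(y);m[115:165,295:345]=y[115:165,295:345]
cs,h=cv2.findContours(m,cv2.RETR_CCOMP,cv2.CHAIN_APPROX_NONE)
for c,hh in zip(cs,h[0]):
    A=cv2.contourArea(c)
    if A>20:
        M=cv2.moments(c);u,v=M['m10']/M['m00'],M['m01']/M['m00'];print(A,"outer" if hh[3]<0 else "hole",u,v,cast(z,u,v,.047),cv2.minAreaRect(c))
g=im.astype(float).mean(2)
def dark(u,v,r):
    vv,uu=np.mgrid[int(v-r-1):int(v+r+2),int(u-r-1):int(u+r+2)]
    for _ in range(8):
        k=(uu-u)**2+(vv-v)**2<=r*r
        w=np.where(k,np.clip(np.percentile(g[vv,uu][k],70)-g[vv,uu]-12,0,None),0)
        u,v=(w*uu).sum()/w.sum(),(w*vv).sum()/w.sum()
    return u,v
for n,u,v,r,zz in(("hole",374,138,9,.036),("piv",351,45,15,.067),("big",480,190,9,.05),("small",264,70,9,.05),("tens",301,201,9,.069)):
    a=dark(u,v,r);print(n,a,cast(z,*a,zz))
cv2.imwrite("pics/w2z.png",cv2.resize(im[100:180,280:400,::-1],None,fx=6,fy=6,interpolation=cv2.INTER_CUBIC))
E
```

```text
957.5 outer 320.1369886858137 138.17371627502175 [0.6204 0.0721 0.047 ] ((320.25, 138.25001525878906), (32.25522994995117, 32.57146072387695), 18.434947967529297)
162.0 hole 320.037037037037 138.0 [0.6204 0.0719 0.047 ] ((320.0, 138.0), (14.0, 14.0), 0.0)
hole (np.float64(374.00398933543994), np.float64(137.77934235212797)) [0.5738 0.1079 0.036 ]
piv (np.float64(347.32700822264394), np.float64(43.703947613200874)) [0.5506 0.0194 0.067 ]
big (np.float64(478.3923312126364), np.float64(189.5908723194208)) [0.5151 0.2209 0.05  ]
small (np.float64(265.88017773207986), np.float64(70.55232814336074)) [ 0.6237 -0.0115  0.05  ]
tens (np.float64(300.8845152045349), np.float64(200.7310210512149)) [0.6739 0.1095 0.069 ]
```

View pics/w2z.png

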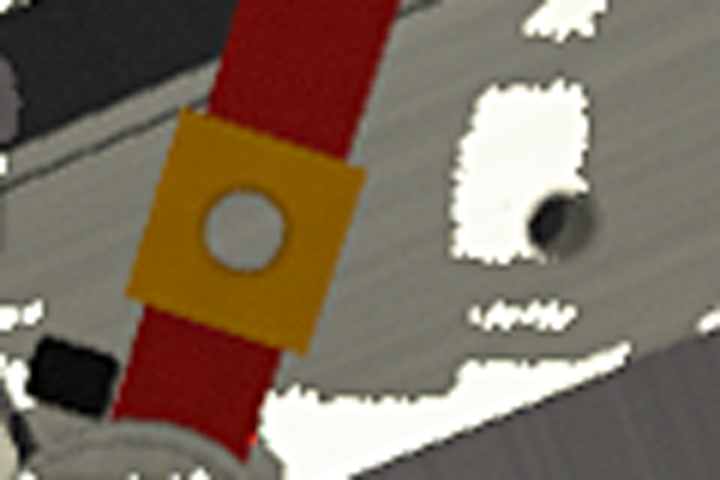

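```bash
python3 w.py 0.6213 0.072 0.115
```

```text
t 6.625 q [-0.361  0.504  0.132  1.622 -0.073  1.021  2.284] p [0.6576 0.1156 0.1808] rot [-3.1405 -0.0008 -2.2207] f [ 0.41 -0.25 -0.74] w 0.022 jawdeg 142.77
tool delta mm [56.6   2.57 65.85]
```

Call:
servo_tool:
  deltas: [28,1.5,10,0,0,0,50,2.5,30,0,0,0,56.6,2.5,55,0,0,0,56.6,2.5,66,0,0,0,56.6,2.5,66,0,0,0]

```text
time: 7.25
tcp_pos: [0.6214, 0.0733, 0.114]
tool_rot: [3.141, -0.001, -2.219]
force: [-0.7, -0.3, 0.8]
gripper_width: 0.0217
```

```bash
python3 w.py 0.6213 0.072 0.090;  python3 - <<'E'
from station import read_state, vision
import cv2,numpy as np
c=vision.calibration("wrist");p,d=vision.get_image("wrist")
np.savez("w3.npz",p=p,d=d,**c)
q,d=vision.get_image("scene");np.savez("s3.npz",p=q,d=d,**vision.calibration("scene"))
a=cv2.resize(p[120:320,240:400,::-1],None,fx=2.5,fy=2.5,interpolation=cv2.INTER_CUBIC)
b=cv2.resize(q[120:220,320:400,::-1],None,fx=5,fy=5,interpolation=cv2.INTER_CUBIC)
cv2.imwrite("pics/w3.png",cv2.hconcat([a,b]))
E
python3 w.py
```

```text
t 7.25 q [-0.308  0.515  0.123  1.779 -0.08   0.853  2.345] p [0.6214 0.0733 0.114 ] rot [ 3.1412 -0.0007 -2.2192] f [-0.71 -0.27  0.8 ] w 0.0217 jawdeg 142.85
tool delta mm [ 1.06 -0.73 24.01]
t 7.35 q [-0.309  0.514  0.123  1.778 -0.08   0.854  2.345] p [0.6224 0.074  0.1151] rot [-3.1407  0.0011 -2.2183] f [-0.45  0.28 -1.43] w 0.0219 jawdeg 142.9
```

View pics/w3.png

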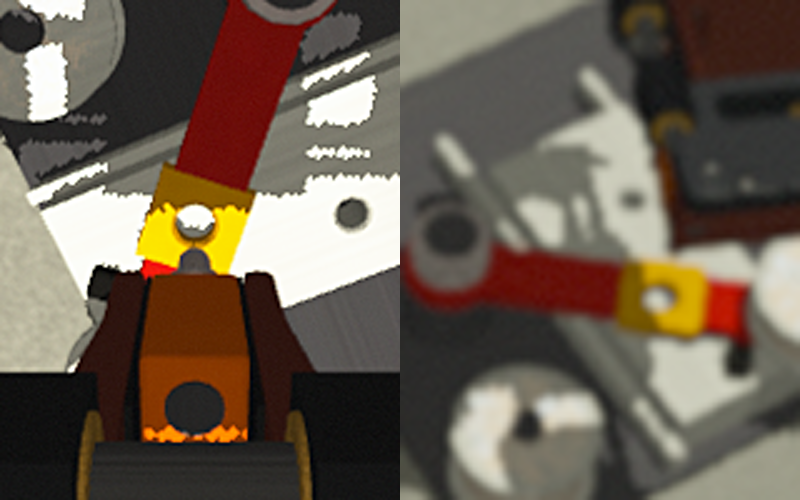

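```bash
python3 - <<'E'
from h import *
z=np.load("w3.npz");im=z["p"];hsv=cv2.cvtColor(im,cv2.COLOR_RGB2HSV);H,S,V=[hsv[...,i].astype(int) for i in range(3)]
y=((H>18)&(H<34)&(S>150)).astype(np.uint8);m=np.zeros_like(y);m[180:232,285:350]=y[180:232,285:350]
cv2.imwrite("pics/w3z.png",cv2.resize(im[185:235,290:350,::-1],None,fx=12,fy=12,interpolation=cv2.INTER_NEAREST))
print(cast(z,318,220.5,.076),cast(z,318.4,208.8,.047))
E
```

```text
[0.6195 0.0717 0.076 ] [0.6193 0.0721 0.047 ]
```

View pics/w3z.png

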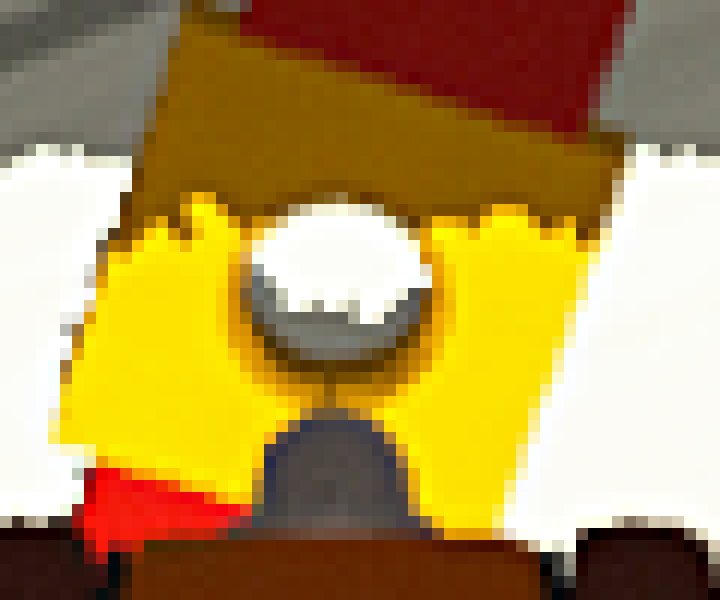

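Call:
servo_tool:
  deltas: [0.5,-0.5,8,0,0,0,0.5,-0.5,16,0,0,0,0.5,-0.5,23,0,0,0,0.5,-0.5,27,0,0,0,0.5,-0.5,29,0,0,0]

```text
time: 7.98
tcp_pos: [0.6216, 0.0731, 0.0848]
tool_rot: [3.141, -0.0, -2.218]
force: [-1.5, 0.9, -0.2]
gripper_width: 0.0217
```

```bash
python3 w.py 0.6213 0.072 0.0772
```

```text
t 7.975 q [-0.303  0.552  0.117  1.796 -0.085  0.799  2.35 ] p [0.6216 0.0731 0.0848] rot [ 3.1414 -0.0003 -2.2181] f [-1.54  0.87 -0.22] w 0.0217 jawdeg 142.91
tool delta mm [ 1.05 -0.47  7.58]
```

Call:
servo_tool:
  deltas: [0.5,0,2,0,0,0,0.5,0,4,0,0,0,0.5,0,6,0,0,0,0.5,0,7.5,0,0,0,0.5,0,7.5,0,0,0]

```text
time: 8.6
tcp_pos: [0.6213, 0.0727, 0.0775]
tool_rot: [3.141, -0.0, -2.218]
force: [-0.2, 0.7, -1.0]
gripper_width: 0.0217
```

```bash
python3 w.py 0.6213 0.072 0.0772; python3 - <<'E'
from station import vision
import cv2,numpy as np
q,d=vision.get_image("scene");p,_=vision.get_image("wrist")
a=cv2.resize(p[120:320,240:400,::-1],None,fx=2.5,fy=2.5,interpolation=cv2.INTER_CUBIC)
b=cv2.resize(q[120:220,320:400,::-1],None,fx=5,fy=5,interpolation=cv2.INTER_CUBIC)
cv2.imwrite("pics/w4.png",cv2.hconcat([a,b]))
E
python3 w.py
```

```text
t 8.6 q [-0.301  0.561  0.115  1.801 -0.087  0.785  2.352] p [0.6213 0.0727 0.0775] rot [ 3.1415 -0.0001 -2.2181] f [-0.17  0.67 -1.05] w 0.0217 jawdeg 142.91
tool delta mm [ 0.59 -0.46  0.34]
t 8.7 q [-0.301  0.561  0.115  1.8   -0.087  0.785  2.352] p [0.6214 0.0728 0.0777] rot [ 3.1416  0.     -2.2181] f [ 1.33  0.31 -0.53] w 0.0218 jawdeg 142.91
```

View pics/w4.png

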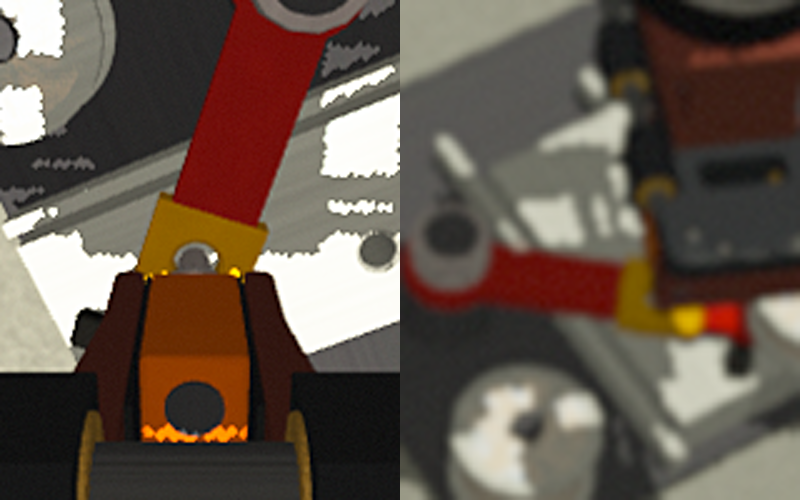

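Call:
servo_tool:
  deltas: [0,0,0.7,0,0,0,0,0,1.3,0,0,0,0,0,1.3,0,0,0]

```text
time: 9.07
tcp_pos: [0.6213, 0.0728, 0.0763]
tool_rot: [3.141, -0.0, -2.218]
force: [-0.2, 0.1, -0.1]
gripper_width: 0.0218
```

```bash
cat > path.py <<'E'
# rows along the arc, from current measured angle to target angle(deg world), in tool axes
import sys,numpy as np
from station import read_state
from scipy.spatial.transform import Rotation as Ro
P=np.array([.5472,.0203]);s=read_state();R=Ro.from_euler('xyz',s['tool_rot']).as_matrix()
p=s['tcp_pos'];v=p[:2]-P;a=np.degrees(np.arctan2(v[1],v[0]));r=np.linalg.norm(v)
print('angle',a.round(2),'r mm',(r*1e3).round(2),'z',p[2].round(4))
if len(sys.argv)>1:
    for t in map(float,sys.argv[1:]):
        q=P+.0903*np.array([np.cos(np.radians(t)),np.sin(np.radians(t))])
        print(t,(R.T@np.r_[q-p[:2],0]*1e3).round(1))
E
python3 w.py; python3 path.py 40 45 50 55 60 65 68 70 72 74
```

```text
t 9.075 q [-0.301  0.563  0.115  1.801 -0.087  0.782  2.352] p [0.6213 0.0728 0.0763] rot [ 3.1414 -0.0001 -2.2181] f [-0.16  0.14 -0.1 ] w 0.0218 jawdeg 142.91
angle 35.31 r mm 90.78 z 0.0763
40.0 [-1.5  7.3  0. ]
45.0 [-2.9 15.   0. ]
50.0 [-3.7 22.9  0. ]
55.0 [-3.7 30.7  0. ]
60.0 [-3.1 38.6  0. ]
65.0 [-1.8 46.4  0. ]
68.0 [-0.7 51.   0. ]
70.0 [ 0.2 54.   0. ]
72.0 [ 1.2 57.   0. ]
74.0 [ 2.3 59.9  0. ]
```

Call:
servo_tool:
  deltas: [-0.3,1.2,0,0,0,0,-0.6,2.4,0,0,0,0,-0.9,4.0,0,0,0,0,-1.5,7.0,0,0,0,0,-2.2,10.5,0,0,0,0]

```text
time: 9.7
tcp_pos: [0.6146, 0.0805, 0.0765]
tool_rot: [-3.141, 0.0, -2.219]
force: [2.9, -3.0, -1.6]
gripper_width: 0.0217
```

```bash
python3 w.py; python3 path.py 45 50 55 60 65 68 70 72 74
```

```text
t 9.7 q [-0.316  0.555  0.115  1.816 -0.086  0.775  2.336] p [0.6146 0.0805 0.0765] rot [-3.1407  0.0002 -2.2186] f [ 2.86 -2.96 -1.63] w 0.0217 jawdeg 142.88
angle 41.77 r mm 90.37 z 0.0765
45.0 [-0.8  5.  -0. ]
50.0 [-1.5 12.9 -0. ]
55.0 [-1.6 20.7 -0. ]
60.0 [-0.9 28.6 -0. ]
65.0 [ 0.4 36.4 -0. ]
68.0 [ 1.5 41.  -0. ]
70.0 [ 2.4 44.  -0. ]
72.0 [ 3.4 47.  -0. ]
74.0 [ 4.4 49.9 -0. ]
```

Spring force of about 4 N is felt, so the arm follows. I'll continue along the arc.

Call:
servo_tool:
  deltas: [-0.7,4,0,0,0,0,-1.1,8,0,0,0,0,-1.4,12,0,0,0,0,-1.5,16,0,0,0,0,-1.6,20,0,0,0,0]

```text
time: 10.32
tcp_pos: [0.5993, 0.0943, 0.0765]
tool_rot: [-3.141, 0.0, -2.218]
force: [2.3, -2.3, -1.5]
gripper_width: 0.0217
```

```bash
python3 w.py; python3 path.py 60 65 68 70 72 74
```

```text
t 10.325 q [-0.344  0.537  0.113  1.848 -0.084  0.76   2.308] p [0.5993 0.0943 0.0765] rot [-3.1413  0.0002 -2.2182] f [ 2.31 -2.34 -1.51] w 0.0217 jawdeg 142.91
angle 54.84 r mm 90.46 z 0.0765
60.0 [ 0.8  8.1 -0. ]
65.0 [ 2.1 15.9 -0. ]
68.0 [ 3.2 20.5 -0. ]
70.0 [ 4.1 23.5 -0. ]
72.0 [ 5.1 26.5 -0. ]
74.0 [ 6.2 29.4 -0. ]
```

```bash
python3 - <<'E'
from station import vision
import cv2,numpy as np
p,d=vision.get_image("wrist");np.savez("w5.npz",p=p,d=d,**vision.calibration("wrist"))
q,d=vision.get_image("scene");t,_=vision.get_image("top")
a=cv2.resize(p[160:260,270:390,::-1],None,fx=5,fy=5,interpolation=cv2.INTER_CUBIC)
b=cv2.resize(q[130:200,310:400,::-1],None,fx=3,fy=3,interpolation=cv2.INTER_CUBIC)
c=cv2.resize(t[165:235,190:280,::-1],None,fx=3,fy=3,interpolation=cv2.INTER_CUBIC)
o=np.zeros((500,800,3),np.uint8);cv2.imwrite("pics/w5.png",a);cv2.imwrite("pics/w5b.png",cv2.hconcat([b,c]))
E
python3 w.py
```

```text
t 10.475 q [-0.344  0.537  0.113  1.848 -0.084  0.761  2.308] p [0.5992 0.0945 0.0764] rot [ 3.1415  0.0002 -2.2177] f [ 3.53 -2.63 -0.44] w 0.0221 jawdeg 142.93
```

View pics/w5.png

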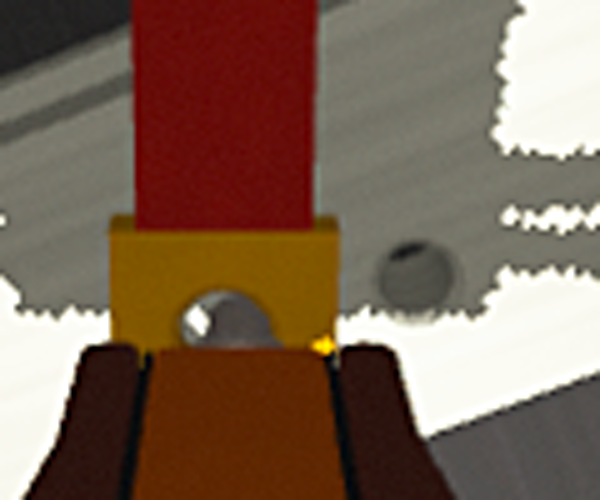

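View pics/w5b.png

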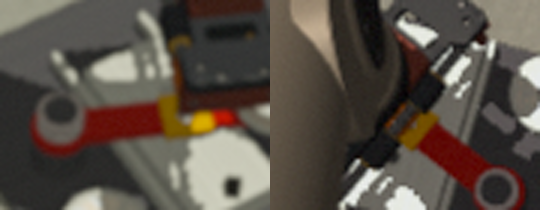

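```bash
python3 - <<'E'
from h import *
z=np.load("w5.npz");p=cast(z,353.2,215.2,.036);print(p)
P=np.array([.5472,.0203])
for q in (p[:2],p[:2]+[.0025,.002],np.array([.5746,.1072]),np.array([.5754,.1066])):
    v=q-P;print(q,np.degrees(np.arctan2(v[1],v[0])),np.linalg.norm(v)*1e3)
print("tcp px",proj(z,[.5992,.0944,.0764-.039]),proj(z,[.5992,.0944,.047]))
E
```

```text
[0.5729 0.107  0.036 ]
[0.5729 0.107 ] 73.48329902280557 90.43539945073232
[0.5754 0.109 ] 72.35785711227857 93.08156676192844
[0.5746 0.1072] 72.49967900751852 91.11734192786794
[0.5754 0.1066] 71.90431166760604 90.79058321213715
tcp px (np.float64(316.5925677541892), np.float64(222.77703608006044)) (np.float64(316.572321789397), np.float64(227.52915384359179))
```

Call:
servo_tool:
  deltas: [0.3,5,0,0,0,0,1.1,10,0,0,0,0,2.0,15,0,0,0,0,3.1,20,0,0,0,0,4.1,23.5,0,0,0,0]

```text
time: 11.1
tcp_pos: [0.578, 0.1054, 0.0765]
tool_rot: [-3.141, 0.001, -2.218]
force: [5.1, -1.8, -0.9]
gripper_width: 0.0217
```

```bash
python3 w.py; python3 path.py 72 72.5 73
```

```text
t 11.1 q [-0.372  0.511  0.111  1.895 -0.081  0.739  2.279] p [0.578  0.1054 0.0765] rot [-3.1413  0.0005 -2.2179] f [ 5.09 -1.78 -0.9 ] w 0.0217 jawdeg 142.92
angle 70.1 r mm 90.48 z 0.0765
72.0 [ 1.1  2.8 -0. ]
72.5 [ 1.4  3.5 -0. ]
73.0 [ 1.6  4.3 -0. ]
```

Call:
servo_tool:
  deltas: [0.7,1.8,0,0,0,0,1.4,3.5,0,0,0,0,1.4,3.5,0,0,0,0,1.4,3.5,1,0,0,0,1.4,3.5,2,0,0,0]

```text
time: 11.72
tcp_pos: [0.5751, 0.1065, 0.0747]
tool_rot: [-3.141, 0.001, -2.218]
force: [4.4, -0.3, 1.3]
gripper_width: 0.0219
```

```bash
python3 w.py; python3 path.py 72 72.5 73
```

```text
t 11.725 q [-0.374  0.51   0.11   1.903 -0.081  0.731  2.277] p [0.5751 0.1065 0.0747] rot [-3.1411  0.0013 -2.2181] f [ 4.45 -0.3   1.26] w 0.0219 jawdeg 142.91
angle 72.07 r mm 90.63 z 0.0747
72.0 [ 0.3 -0.2 -0. ]
72.5 [ 0.5  0.5 -0. ]
73.0 [ 0.8  1.3 -0. ]
```

Call:
servo_tool:
  deltas: [0.3,0.4,0.7,0,0,0,0.3,0.4,1.4,0,0,0,0.3,0.4,2,0,0,0]

```text
time: 12.1
tcp_pos: [0.5742, 0.1065, 0.0725]
tool_rot: [-3.142, 0.001, -2.218]
force: [5.0, 1.4, 1.9]
gripper_width: 0.022
```

```bash
python3 w.py; python3 path.py 72 72.5 73
```

```text
t 12.1 q [-0.374  0.513  0.11   1.905 -0.081  0.727  2.277] p [0.5742 0.1065 0.0725] rot [-3.1415  0.0008 -2.2179] f [5.04 1.38 1.9 ] w 0.022 jawdeg 142.92
angle 72.61 r mm 90.34 z 0.0725
72.0 [-0.3 -0.9  0. ]
72.5 [-0.  -0.2  0. ]
73.0 [ 0.2  0.6 -0. ]
```

Call:
servo_tool:
  deltas: [0,0,0.6,0,0,0,0,0,1.2,0,0,0,0,0,1.2,0,0,0]

```text
time: 12.48
tcp_pos: [0.5742, 0.1065, 0.0712]
tool_rot: [3.142, 0.001, -2.218]
force: [4.9, 1.0, 1.3]
gripper_width: 0.0222
```

```bash
python3 w.py; python3 path.py 72 72.5 73
```

```text
t 12.475 q [-0.374  0.514  0.109  1.906 -0.082  0.725  2.277] p [0.5742 0.1065 0.0712] rot [ 3.1416  0.0007 -2.2179] f [4.85 0.99 1.32] w 0.0222 jawdeg 142.92
angle 72.64 r mm 90.34 z 0.0712
72.0 [-0.3 -1.   0. ]
72.5 [-0.  -0.2  0. ]
73.0 [ 0.2  0.5 -0. ]
```

Call:
servo_tool:
  deltas: [0,0,0.6,0,0,0,0,0,1.2,0,0,0,0,0,1.2,0,0,0]

```text
time: 12.85
tcp_pos: [0.5741, 0.1065, 0.07]
tool_rot: [3.142, 0.001, -2.218]
force: [4.7, 1.3, 1.8]
gripper_width: 0.0219
```

```bash
python3 w.py; python3 path.py 72 72.5 73
```

```text
t 12.85 q [-0.374  0.516  0.109  1.907 -0.082  0.722  2.277] p [0.5741 0.1065 0.07  ] rot [ 3.1415  0.0006 -2.2178] f [4.68 1.32 1.78] w 0.0219 jawdeg 142.93
angle 72.69 r mm 90.33 z 0.07
72.0 [-0.3 -1.   0. ]
72.5 [-0.1 -0.3  0. ]
73.0 [ 0.2  0.4 -0. ]
```

Call:
servo_tool:
  deltas: [0,0,0.6,0,0,0,0,0,1.2,0,0,0,0,0,1.8,0,0,0,0,0,1.8,0,0,0]

```text
time: 13.35
tcp_pos: [0.5742, 0.1066, 0.0682]
tool_rot: [-3.142, 0.001, -2.218]
force: [5.4, 0.0, 1.5]
gripper_width: 0.0219
```

```bash
python3 w.py; python3 path.py 72 72.5 73
```

```text
t 13.35 q [-0.373  0.519  0.108  1.907 -0.082  0.719  2.277] p [0.5742 0.1066 0.0682] rot [-3.1416  0.0007 -2.2178] f [5.4  0.03 1.45] w 0.0219 jawdeg 142.93
angle 72.65 r mm 90.36 z 0.0682
72.0 [-0.3 -1.   0. ]
72.5 [-0.  -0.2  0. ]
73.0 [ 0.3  0.5 -0. ]
```

Call:
servo_tool:
  deltas: [0,0,0.8,0,0,0,0,0,1.6,0,0,0,0,0,2.4,0,0,0,0,0,3.2,0,0,0,0,0,4,0,0,0]

```text
time: 13.98
tcp_pos: [0.5742, 0.1065, 0.0643]
tool_rot: [-3.142, 0.001, -2.218]
force: [4.5, 0.7, 2.1]
gripper_width: 0.0221
```

```bash
python3 w.py; python3 path.py 72 72.5 73
```

```text
t 13.975 q [-0.373  0.525  0.108  1.909 -0.083  0.711  2.278] p [0.5742 0.1065 0.0643] rot [-3.1415  0.0008 -2.2179] f [4.52 0.71 2.12] w 0.0221 jawdeg 142.92
angle 72.61 r mm 90.36 z 0.0643
72.0 [-0.3 -0.9  0. ]
72.5 [-0.  -0.2  0. ]
73.0 [ 0.3  0.6 -0. ]
```

Call:
servo_tool:
  deltas: [0,0,1.2,0,0,0,0,0,2.4,0,0,0,0,0,3.6,0,0,0,0,0,4.8,0,0,0,0,0,6,0,0,0]

```text
time: 14.6
tcp_pos: [0.5742, 0.1066, 0.0583]
tool_rot: [-3.142, 0.001, -2.218]
force: [5.0, 1.4, 1.7]
gripper_width: 0.0219
```

Call:
servo_tool:
  deltas: [0,0,0.8,0,0,0,0,0,1.6,0,0,0,0,0,2.4,0,0,0,0,0,3.2,0,0,0,0,0,4,0,0,0]

```text
time: 15.22
tcp_pos: [0.5742, 0.1066, 0.0543]
tool_rot: [-3.142, 0.001, -2.218]
force: [5.2, 0.6, 2.0]
gripper_width: 0.0212
```

```bash
python3 w.py; python3 path.py 72 72.5 73
```

```text
t 15.225 q [-0.371  0.54   0.105  1.914 -0.085  0.692  2.28 ] p [0.5742 0.1066 0.0543] rot [-3.1416  0.0008 -2.2179] f [5.22 0.55 1.96] w 0.0212 jawdeg 142.93
angle 72.62 r mm 90.38 z 0.0543
72.0 [-0.2 -0.9  0. ]
72.5 [ 0.  -0.2 -0. ]
73.0 [ 0.3  0.5 -0. ]
```

Call:
servo_tool:
  deltas: [0,0,0.5,0,0,0,0,0,1.0,0,0,0,0,0,1.5,0,0,0,0,0,1.5,0,0,0]

```text
time: 15.72
tcp_pos: [0.5742, 0.1066, 0.0527]
tool_rot: [3.142, 0.001, -2.218]
force: [5.9, 1.6, 1.1]
gripper_width: 0.022
```

Call:
servo_tool:
  deltas: [0,0,0.4,0,0,0,0,0,0.8,0,0,0,0,0,0.8,0,0,0]

```text
time: 16.1
tcp_pos: [0.5743, 0.1065, 0.0521]
tool_rot: [-3.141, 0.001, -2.218]
force: [4.4, 0.6, 3.1]
gripper_width: 0.0218
```

```bash
python3 w.py; python3 path.py 72 72.5 73
```

```text
t 16.1 q [-0.37   0.543  0.104  1.914 -0.086  0.688  2.28 ] p [0.5743 0.1065 0.0521] rot [-3.1414  0.0009 -2.2179] f [4.35 0.55 3.05] w 0.0218 jawdeg 142.92
angle 72.56 r mm 90.4 z 0.0521
72.0 [-0.2 -0.9  0. ]
72.5 [ 0.1 -0.1 -0. ]
73.0 [ 0.3  0.6 -0. ]
```

Call:
servo_tool:
  deltas: [0,0,0.4,0,0,0,0,0,0.4,0,0,0]

```text
time: 16.35
tcp_pos: [0.5745, 0.1065, 0.0521]
tool_rot: [-3.141, 0.001, -2.218]
force: [4.2, 0.3, 6.1]
gripper_width: 0.0221
```

Call:
servo_tool:
  deltas: [0,0,0.4,0,0,0,0,0,0.4,0,0,0]

```text
time: 16.6
tcp_pos: [0.5745, 0.1065, 0.052]
tool_rot: [-3.141, 0.001, -2.218]
force: [4.4, 0.7, 8.6]
gripper_width: 0.0219
```

Call:
servo_tool:
  deltas: [-0.1,-0.4,-0.4,0,0,0,-0.2,-0.8,-0.6,0,0,0,-0.2,-0.8,-0.6,0,0,0]

```text
time: 16.98
tcp_pos: [0.5746, 0.1065, 0.0521]
tool_rot: [3.141, 0.001, -2.218]
force: [3.6, 1.5, 6.2]
gripper_width: 0.0222
```

```bash
python3 w.py
```

```text
t 16.975 q [-0.369  0.544  0.104  1.913 -0.086  0.689  2.281] p [0.5746 0.1065 0.0521] rot [ 3.1409  0.0006 -2.2178] f [3.6  1.5  6.24] w 0.0222 jawdeg 142.93
```

Call:
servo_tool:
  deltas: [-0.1,-0.5,-0.3,0,0,0,-0.2,-1.0,-0.6,0,0,0,-0.2,-1.0,-0.6,0,0,0]

```text
time: 17.35
tcp_pos: [0.5747, 0.1063, 0.0521]
tool_rot: [3.14, -0.0, -2.217]
force: [0.6, 5.0, 4.7]
gripper_width: 0.0217
```

```bash
python3 w.py
```

```text
t 17.35 q [-0.368  0.544  0.104  1.912 -0.086  0.691  2.282] p [0.5747 0.1063 0.0521] rot [ 3.1397 -0.0003 -2.2174] f [0.57 5.   4.7 ] w 0.0217 jawdeg 142.95
```

Call:
servo_tool:
  deltas: [-0.4,0.3,-0.4,0,0,0,-0.7,0.5,-0.7,0,0,0,-0.7,0.5,-0.7,0,0,0]

```text
time: 17.73
tcp_pos: [0.5748, 0.1064, 0.0522]
tool_rot: [3.14, -0.001, -2.218]
force: [1.9, 5.5, -2.5]
gripper_width: 0.0218
```

```bash
python3 w.py
```

```text
t 17.725 q [-0.37   0.544  0.105  1.911 -0.086  0.692  2.281] p [0.5748 0.1064 0.0522] rot [ 3.1403 -0.0011 -2.2178] f [ 1.88  5.48 -2.5 ] w 0.0218 jawdeg 142.93
```

Call:
servo_tool:
  deltas: [-0.4,0.3,0.4,0,0,0,-0.4,0.3,0.4,0,0,0]

```text
time: 17.98
tcp_pos: [0.5748, 0.1065, 0.0521]
tool_rot: [3.14, -0.001, -2.218]
force: [0.1, 3.1, -0.1]
gripper_width: 0.0218
```

Call:
servo_tool:
  deltas: [0,0,0,0,0,0,0,0,0,0,0,0,0,0,0,0,0,0]
  hand: 0.45

```text
time: 18.35
tcp_pos: [0.5755, 0.1059, 0.0524]
tool_rot: [-3.142, -0.001, -2.219]
force: [-0.3, -0.3, -0.5]
gripper_width: 0.0395
```

```bash
python3 w.py; python3 - <<'E'
from station import vision
import cv2,numpy as np
p,d=vision.get_image("wrist")
cv2.imwrite("pics/w6.png",p[:,:,::-1])
E
```

```text
t 18.35 q [-0.37   0.544  0.106  1.911 -0.085  0.691  2.28 ] p [0.5755 0.1059 0.0524] rot [-3.1415 -0.0009 -2.2188] f [-0.26 -0.3  -0.51] w 0.0395 jawdeg 142.87
```

View pics/w6.png

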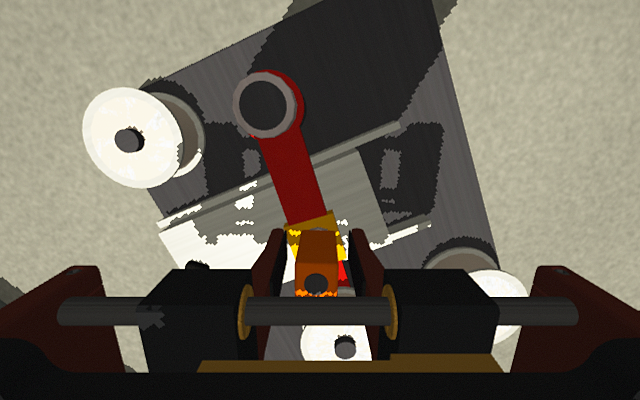

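Call:
servo_tool:
  deltas: [0,0,-8,0,0,0,0,0,-25,0,0,0,0,0,-55,0,0,0,0,0,-100,0,0,0,0,0,-140,0,0,0]

```text
time: 19.02
tcp_pos: [0.576, 0.1066, 0.1955]
tool_rot: [-3.14, 0.001, -2.218]
force: [-0.1, 0.2, -0.1]
gripper_width: 0.0398
```

Call:
servo_tool:
  deltas: [40,-40,-10,0,0,0,80,-80,-20,0,0,0,115,-115,-20,0,0,0,115,-115,-20,0,0,0]

```text
time: 19.52
tcp_pos: [0.5981, -0.0602, 0.2143]
tool_rot: [-3.139, -0.001, -2.226]
force: [0.2, -0.9, 0.5]
gripper_width: 0.0396
```

```bash
python3 w.py; python3 - <<'E'
from station import vision
import cv2,numpy as np
for n in("top","scene","wrist"):
    p,d=vision.get_image(n);np.savez(n+"9.npz",p=p,d=d,**vision.calibration(n))
    cv2.imwrite(f"pics/{n}9.png",p[:,:,::-1])
E
```

```text
t 19.525 q [-0.159  0.365  0.199  1.761 -0.08   1.022  2.555] p [ 0.5981 -0.0602  0.2143] rot [-3.1387 -0.0005 -2.2262] f [ 0.24 -0.87  0.46] w 0.0396 jawdeg 142.45
```

View pics/scene9.png

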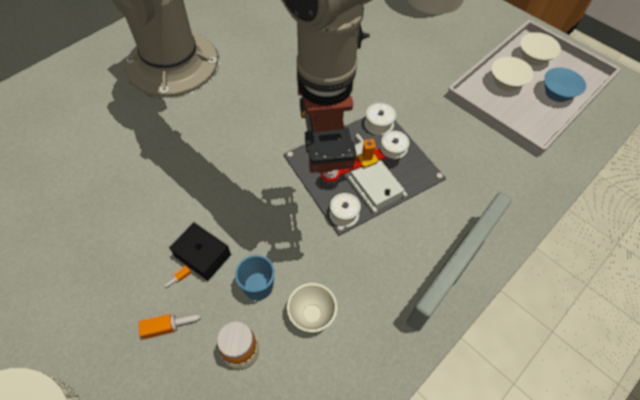

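View pics/wrist9.png

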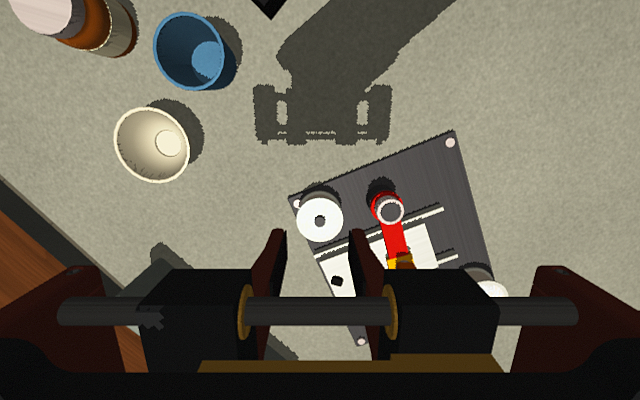

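View pics/top9.png

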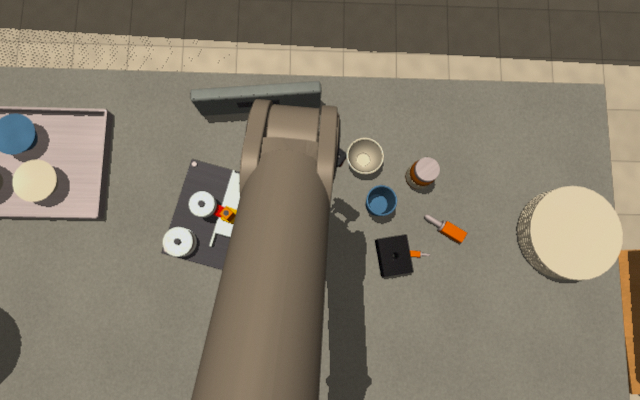

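```bash
python3 - <<'E'
import cv2
a=cv2.imread("pics/top9.png")[185:245,190:265];b=cv2.imread("pics/scene9.png")[120:180,330:405]
cv2.imwrite("pics/z9.png",cv2.resize(cv2.hconcat([a,b]),None,fx=5,fy=5,interpolation=cv2.INTER_CUBIC))
E
```

```text
(no output)
```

View pics/z9.png

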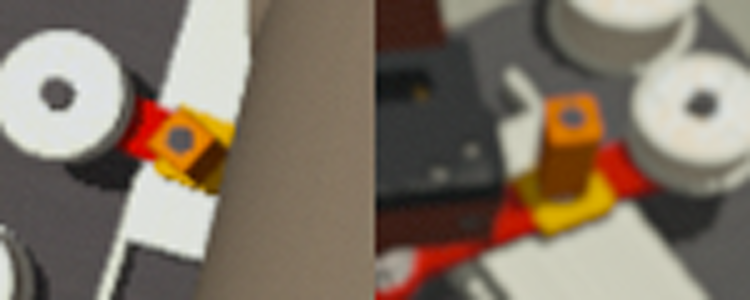

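```bash
python3 - <<'E'
from h import *
t=np.load("top9.npz");s=np.load("scene9.npz")
ut=(190+181/5-.4,185+138/5-.4);us=(330+(571-375)/5-.4,120+117/5-.4)
for z in(.090,.095,.100,.105): print(z,cast(t,*ut,z),cast(s,*us,z))
for n,c,u in(("top",t,ut),("scene",s,us)):
    d=c["d"][int(round(u[1])),int(round(u[0]))];print(n,pt(c,*u,d))
a=np.load("scene0.npz")["p"].astype(int);b=s["p"].astype(int)
for nm,(x0,y0,x1,y1) in dict(bowl=(285,280,340,335),cup=(233,252,277,300),jar=(214,318,262,368)).items():print(nm,np.abs(a-b)[y0:y1,x0:x1].mean())
E
python3 w.py
```

```text
0.09 [0.5792 0.1059 0.09  ] [0.5729 0.1098 0.09  ]
0.095 [0.5786 0.1049 0.095 ] [0.5752 0.1064 0.095 ]
0.1 [0.578  0.1039 0.1   ] [0.5774 0.1031 0.1   ]
0.105 [0.5773 0.1028 0.105 ] [0.5797 0.0997 0.105 ]
top [0.5786 0.1049 0.0949]
scene [0.575  0.1067 0.0946]
bowl 12.994269972451791
cup 11.7728851010101
jar 12.293333333333333
t 19.675 q [-0.165  0.365  0.193  1.762 -0.082  1.022  2.554] p [ 0.5981 -0.0532  0.2132] rot [ 3.1415  0.0011 -2.217 ] f [0.21 0.25 0.05] w 0.04 jawdeg 142.98
```

```bash
python3 - <<'E'
from h import *
a=cv2.cvtColor(np.load("scene0.npz")["p"],cv2.COLOR_RGB2GRAY);b=cv2.cvtColor(np.load("scene9.npz")["p"],cv2.COLOR_RGB2GRAY)
for nm,(x0,y0,x1,y1) in dict(bowl=(285,280,340,335),cup=(233,252,277,300),jar=(214,318,262,368),table=(100,300,130,340),stand=(165,240,235,280)).items():
    r=cv2.matchTemplate(b[y0-6:y1+6,x0-6:x1+6],a[y0:y1,x0:x1],cv2.TM_CCOEFF_NORMED);m=cv2.minMaxLoc(r);print(nm,m[1],np.array(m[3])-6,np.abs(a[y0:y1,x0:x1].astype(int)-b[y0:y1,x0:x1]).mean())
from station import arm
print(arm.sign_off())
E
```

```text
bowl 0.9995132088661194 [0 0] 13.157685950413223
cup 0.9182690382003784 [0 0] 11.802083333333334
jar 0.9996596574783325 [0 0] 12.4975
table 0.9082542061805725 [0 0] 13.105833333333333
stand 0.9801293015480042 [0 0] 9.777142857142858
the job is handed in; nothing more can be done
None
```

The take-up arm is locked and the job was handed in at about 19.7 s of the 61 s allowed. I lifted the middle-sized pin from its stand, dropped it through the eye with the arm at rest, and swung the arm round to the lock hole. That was about 0.65 rad, worked out from the hole's position in three camera views. The pin then went fully home, and I eased the spring load off before letting go.

- **Forces:** the highest vertical push I read was about 8.6 N, when seating the collar. Side load stayed around 3 to 6 N throughout, with no sudden release.
- **Pin home:** the tool stopped at the expected height of 52 mm. After I let go and backed away, both cameras' depth put the handle top at 94.6 to 94.9 mm, against 95 mm expected, and the arm was still held.
- **Bowl, jar and cup:** none had moved between the first and last scene pictures, by image matching.
- **What disagreed:** sighting the handle top by rays from the top and scene cameras gave positions a few mm apart and a height nearer 100 mm. I relied on the depth readings and the contact instead.
- **The large look-alike pin:** it was upright in the first pictures and lying down 2.6 s later. The gripper was 0.2 m up and had not come near it, so I think it toppled by itself. I left it there.

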